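# Dispense clock balls from the gravity hopper and put them on the scale

## Robot

A 6-joint arm with a two-finger parallel gripper is mounted at the origin on the work surface. World frame = base frame: x ahead of the robot, y to its left, z up, the work surface at z = 0. Lengths are in mm, angles in rad, forces in N, time in s.
With the tool pointing down it reaches from about 350 to 850 mm from the base axis. Payload 8.1 kg.
Tool frame: the origin (TCP) lies at the very end of the fingers, on their centre line; the grasp point (between the pads) lies 19 mm behind it; z points along the fingers, y is the line along which they close (so a half turn about z gives the same grasp; the last joint's range is limited). The gripper opens to 93 mm and grips with 3 to 60 N. Pads are 15 mm wide; open, the fingers measure 128 mm over their backs; the gripper's body (75 mm by 188 mm) begins 65 mm behind the grasp point.
Start: joints at [-1.352, 0.13, 1.488, -0, 1.523, -0.085], TCP at [179.509, -572.522, 218.635] pointing down, gripper open.
Joint ranges: [-2.96, 2.96], [-0.89, 2.26], [0.02, 2.5], [-1.34, 4.48], [0, 2.73], [-2.66, 2.66]. Speed limits (rad/s): [2.39, 2.39, 2.79, 3.14, 3.14, 3.14].

## Interface

Orientations are given as a unit quaternion [w, x, y, z].
In Python, from cell import readout, read_camera, ticket gives the robot as it stands.
- The arm moves only by the tool play_rows, never from a script. Its argument "motion" is a list of rows, each a list of 3 entries, a list of its own where there are three numbers: the shift along the tool's x, y, z in mm, then the turn, a rotation vector about the tool's x, y, z in degrees, then the finger opening in mm, from 0 to 93. In form: [[[x, y, z], [ax, ay, az], jaw], ...]. A call has 1 to 8 rows; each row is the pose to reach, as a shift and turn from the pose commanded when the call began, along the tool's axes at that moment; what a row does not reach only later rows make up. A row lasts 1/8 s, in which the tool goes at most 62.5 mm and 10.7 degrees, less where a joint would pass 70% of its speed; a pose out of reach is approached as far as the arm can. A call with a gripper value outside its range is refused whole. The fingers move at their own pace and stop on an object; the grip force is fixed at half the most. Time passes only in rows, so rows that repeat a pose let the fingers close. It gives the time, the measured TCP pose, the force, the opening and the grip force at its end, in the units of the state.
- readout.get_obs(): the state, without advancing time (a new reading comes with each control period).
- read_camera(name): name is "scene" or "top"; returns a dict with "image" (480x640x3 uint8, red, green, blue), "intrinsics" (3x3 intrinsics, pixels), "extrinsics" (4x4, takes a point from world to camera coordinates). Camera axes: x right, y down, z forward; pixel columns grow to the right and rows downward; lengths in mm; the calibration is good to about 2 mm. A picture is of the moment at which its call begins. There is no depth.
- ticket.job_done(): hands the job in; it is judged then, once.
The state is a dict: "t": time; "joints": joint angles; "qd": joint speeds; "tau": joint torques, N m; "tcp_pos": TCP position; "tool_rot": TCP orientation; "ft_force": force on the tool from outside, world axes, zero at the start; "moment": the same for the moment, N m; "gripper_width": finger opening in mm; "finger_force": force on a finger pad.
Only numpy, scipy, OpenCV 4.12 (cv2) and the standard library are available. Lean on these libraries where they do the work, as an engineer would, in place of code of your own. Each camera call takes 0.05 s, during which the arm holds its last target. There are 200 camera calls.

## Task

Stand the empty red cup in the blue-railed nest under the hopper's spout, slide the brass shutter open by its red knob so that all six steel balls run into the cup, then slide the shutter fully closed again with the cup still in the nest. Then take the filled cup to the scale and leave it standing upright, wholly on the round steel pan, with all six balls in it. Spill no ball, do not tip the cup over, and leave the tool stand, oil bottle and loupe where they are.

Things in the scene. Friction and masses are not known exactly. Their poses are not given: they have to be found in the camera images.
- cup_center (a point): Centre (half-way up) of the red open round cup: straight sides, outside diameter 60 mm, height 55 mm, wall 3 mm, floor 4 mm thick, about 70 g empty; z up. Starts empty, standing on the bench in front of the hopper.
- nest (a point): Spot on the hopper's base plate (top 4 mm above the bench) where the middle of the cup's underside belongs. Axes are the hopper's: -x out of the nest's open front, y to the side of the shutter's knob, z up. Blue rails 8 mm high stand 34 mm to either side and a blue stop 34 mm behind (+x). A gripper over the cup that closes along y has room; its fingers pass beside the spout.
- nest_front (a point): Point 85 mm in front (-x) of the nest, at the same height, over the open bench; same axes. The spout overhangs the rear of the nested cup, its underside 6 mm above the rim, so lower the cup here and slide it in along +x a few mm above the plate (whose front edge is 35 mm from this point); take it out the same way before lifting it.
- spout_tip (a point): Lip of the aluminium spout (42 mm wide outside, sides 14 mm high), upper side of its floor: 69 mm above the bench, 12 mm behind (+x of) the nest point; same axes. From here the spout rises at 22 degrees towards +x to the hopper.
- hopper: The gravity hopper, fixed: grey base plate (215 x 130 mm), rear column, aluminium bin with a flared mouth open at the top (77 x 96 mm, rim 218 mm above the bench). Origin on the bench under the outlet, axes as the nest's, which lies 90 mm towards -x. The funnel's front face is 23 mm on the -x side of the origin, its side faces 48 mm to either side.
- shutter (a joint): Slide of the brass shutter under the funnel, in metres: 0 closed (flush under the funnel), 0.045 open, with 6 mm of play beyond either before it meets a stop; it opens towards the hopper's +y (knob away from the funnel). 0.04 or more clears the whole outlet. It stays where it is left; moving it takes about 2 N. The balls need about a second to run out.
- shutter_knob (a point): Grip point of the shutter's upright red post: 14 mm diameter, from 139 to 191 mm above the bench; the point is on its axis, 172 mm up. Closed, it is 90 mm to the +y side of the hopper's origin, with 35 mm free between it and the funnel's rim; it moves with the shutter.
- ball0_center (a point): Centre of a steel ball, 16 mm diameter, 17 g; one of six alike that lie in the hopper on the shutter at the start.
- ball1_center (a point): Centre of a steel ball, 16 mm diameter, 17 g; one of six alike that lie in the hopper on the shutter at the start.
- ball2_center (a point): Centre of a steel ball, 16 mm diameter, 17 g; one of six alike that lie in the hopper on the shutter at the start.
- ball3_center (a point): Centre of a steel ball, 16 mm diameter, 17 g; one of six alike that lie in the hopper on the shutter at the start.
- ball4_center (a point): Centre of a steel ball, 16 mm diameter, 17 g; one of six alike that lie in the hopper on the shutter at the start.
- ball5_center (a point): Centre of a steel ball, 16 mm diameter, 17 g; one of six alike that lie in the hopper on the shutter at the start.
- pan (a point): Centre of the upper face of the scale's round steel pan, 110 mm in diameter, 34 mm above the bench. The white scale (140 x 160 mm) is fixed and stands to the left or right of the hopper.
- tool_stand: Bystander: round wooden stand with small screwdrivers, 90 mm diameter, 82 mm high, origin under its centre.
- oil_bottle: Bystander: amber bottle, 38 mm diameter, 75 mm high, origin under its centre.
- loupe: Bystander: black eye loupe, 38 mm diameter, 32 mm high, origin under its centre.
- cup: The same cup: its origin is the centre of its underside.
Mind the look-alikes: they are no part of the job. There is more than one size of the cup; the job needs the smallest.

How it is judged (in metres and radians):
On the way, in this order (a step that is already met when the one before it is completed fails the run):
1. the cup stands in the nest under the spout, shutter still closed (horizontal distance between cup_center and nest below 0.015 m and z of cup_center in the frame of nest below 0.0325 m and angle between cup_center's own z axis and vertical below 0.12 rad and value of joint shutter below 0.008 m), for 0.2 s.
2. the shutter is slid open and all six balls are in the cup in the nest (horizontal distance between cup_center and nest below 0.015 m and z of cup_center in the frame of nest below 0.0325 m and angle between cup_center's own z axis and vertical below 0.12 rad and value of joint shutter above 0.015 m and horizontal distance between each of ball0_center, ball1_center, ball2_center, ball3_center, ball4_center, ball5_center and cup_center below 0.03 m and z of ball0_center in the frame of cup_center between -0.027 and 0.0275 m and z of ball1_center in the frame of cup_center between -0.027 and 0.0275 m and z of ball2_center in the frame of cup_center between -0.027 and 0.0275 m and z of ball3_center in the frame of cup_center between -0.027 and 0.0275 m and z of ball4_center in the frame of cup_center between -0.027 and 0.0275 m and z of ball5_center in the frame of cup_center between -0.027 and 0.0275 m), for 0.2 s.
3. the shutter is closed again, the cup with the balls still in the nest (horizontal distance between cup_center and nest below 0.015 m and z of cup_center in the frame of nest below 0.0325 m and angle between cup_center's own z axis and vertical below 0.12 rad and value of joint shutter below 0.005 m and horizontal distance between each of ball0_center, ball1_center, ball2_center, ball3_center, ball4_center, ball5_center and cup_center below 0.03 m and z of ball0_center in the frame of cup_center between -0.027 and 0.0275 m and z of ball1_center in the frame of cup_center between -0.027 and 0.0275 m and z of ball2_center in the frame of cup_center between -0.027 and 0.0275 m and z of ball3_center in the frame of cup_center between -0.027 and 0.0275 m and z of ball4_center in the frame of cup_center between -0.027 and 0.0275 m and z of ball5_center in the frame of cup_center between -0.027 and 0.0275 m), for 0.2 s.
At the end, for the whole second after the job is handed in: The cup stands released, upright (within 0.1 rad) and at rest on the scale's pan, its centre within 26 mm of the pan's centre, all six balls in it, and the shutter is closed (within 5 mm) (horizontal distance between cup_center and pan below 0.026 m and z of cup_center in the frame of pan between 0.0235 and 0.0325 m and angle between cup_center's own z axis and vertical below 0.1 rad and linear speed of cup below 0.02 m/s and value of joint shutter below 0.005 m and horizontal distance between each of ball0_center, ball1_center, ball2_center, ball3_center, ball4_center, ball5_center and cup_center below 0.03 m and z of ball0_center in the frame of cup_center between -0.027 and 0.0275 m and z of ball1_center in the frame of cup_center between -0.027 and 0.0275 m and z of ball2_center in the frame of cup_center between -0.027 and 0.0275 m and z of ball3_center in the frame of cup_center between -0.027 and 0.0275 m and z of ball4_center in the frame of cup_center between -0.027 and 0.0275 m and z of ball5_center in the frame of cup_center between -0.027 and 0.0275 m); the robot touches nothing.
It fails at once if a ball is spilled onto the bench (height (world z) of any of ball0_center, ball1_center, ball2_center, ball3_center, ball4_center, ball5_center below 0.0105 m).
It fails at once if the shutter is opened without the cup in the nest (value of joint shutter above 0.015 m and horizontal distance between cup_center and nest above 0.025 m).
It fails at once if the cup is tipped over (angle between cup_center's own z axis and vertical above 0.7 rad).
It fails at once if a bystander is shifted by more than 25 mm (distance of any of tool_stand, oil_bottle, loupe from where it was at the start of the episode above 0.025 m).
It also fails if it takes over 72 s, if anything falls off the work surface, if the arm or the gripper's body presses on something with over 40 N, if the wrist force passes 120 N, or if a joint passes its speed limit or range.

## Working session

There is one attempt and no reset: what is moved stays moved. The work goes in short steps, Python scripts to look and compute and a tool call to move; the robot and the scene stay as the last step left them, time stands still between calls to the robot, and variables do not carry over. Pictures are saved under pics/ and viewed, at most 10 in all, crops included, and the job is handed in when it is done.

Besides the shell and the picture viewer there is one more tool, called after "Request:" as a command line: name --argument value ..., lists and objects as JSON in quotes. play_rows: Moves the arm, as the interface text tells. Its arguments: {"type":"object","properties":{"motion":{"type":"array"}},"required":["motion"]}

```bash
mkdir -p pics
cat > h.py <<'E'
import numpy as np, cv2
from cell import readout, read_camera, ticket
def cam(n):
    c=read_camera(n); return c['image'],np.array(c['intrinsics'],float),np.array(c['extrinsics'],float)
def save(n,f):
    im,K,E=cam(n); cv2.imwrite('pics/'+f,im[:,:,::-1]); np.savez('pics/'+n+'.npz',im=im,K=K,E=E); return im,K,E
def load(n):
    d=np.load('pics/'+n+'.npz'); return d['im'],d['K'],d['E']
def ray(K,E,u,v,z):
    R,t=E[:3,:3],E[:3,3]; c=-R.T@t; d=R.T@np.linalg.inv(K)@[u,v,1]
    return c+d*(z-c[2])/d[2]
def proj(K,E,p):
    q=E[:3,:3]@np.array(p,float)+E[:3,3]; q=K@q; return q[:2]/q[2]
E
python3 - <<'E'
from h import *
for n in('top','scene'):
    im,K,Ex=save(n,n+'0.png'); print(n,K.tolist(),(-Ex[:3,:3].T@Ex[:3,3]).round(),Ex[:3,:3].round(2).tolist())
print(readout.get_obs())
E
```

```text
top [[474.0333608438246, 0.0, 318.017521365109], [0.0, 474.0333608438246, 245.69884793880848], [0.0, 0.0, 1.0]] [ 457.  -15. 1199.] [[-0.0, -1.0, -0.02], [-1.0, 0.0, -0.08], [0.08, 0.02, -1.0]]
scene [[459.8368445224869, 0.0, 318.14358603679], [0.0, 459.8368445224869, 240.6553926725259], [0.0, 0.0, 1.0]] [ 981. -243.  705.] [[0.51, 0.86, -0.02], [0.64, -0.39, -0.66], [-0.57, 0.33, -0.75]]
{'t': 0.1, 'joints': array([-1.35235215e+00,  1.31100296e-01,  1.48916855e+00,  5.35378732e-06,
        1.52300621e+00, -8.54276460e-02]), 'qd': array([ 0.00038673, -0.00437689, -0.00324688,  0.00020348,  0.000672  ,
        0.00050116]), 'tau': array([ 8.76622598e-04, -5.61341143e+01, -4.93094301e+01,  7.69122387e-02,
        2.90513935e-02, -5.49023218e-05]), 'tcp_pos': array([ 179.42506215, -572.00201916,  217.68460664]), 'tool_rot': array([-8.39514982e-04,  9.88479596e-01,  1.51351842e-01, -5.32375032e-05]), 'ft_force': array([ 0.56299249, -0.31056268,  0.0514534 ]), 'moment': array([-0.01203158,  0.01772964, -0.01933044]), 'finger_force': 0.0, 'gripper_width': 92.73456249391118}
```

View pics/top0.png

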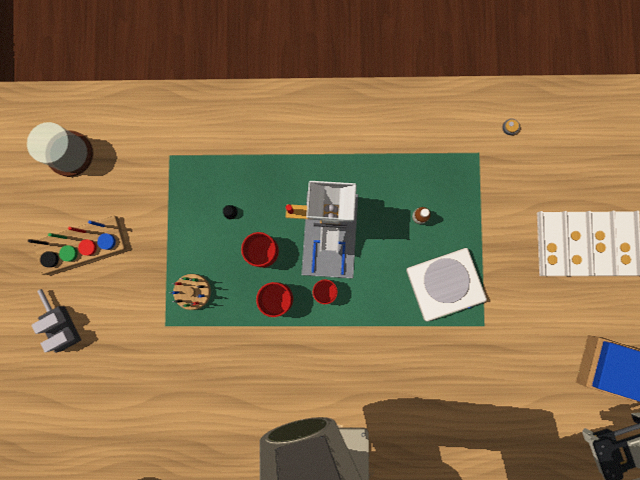

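View pics/scene0.png

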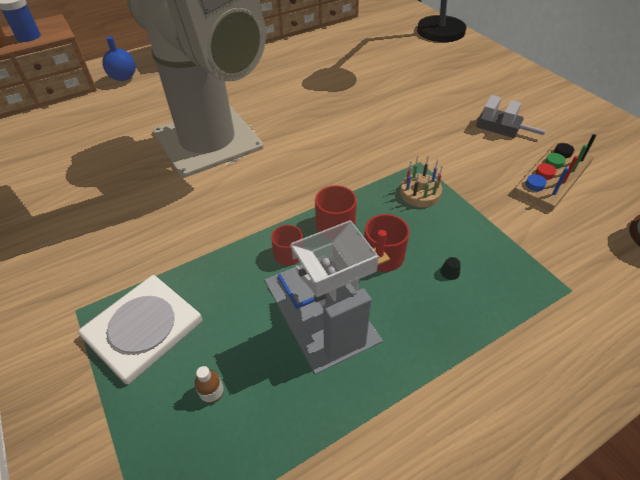

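The top image shows three red cups: A (260,250), B (274,299) and C (325,292). C is the smallest: about 25 px across, which is roughly 60 mm, against 35 px for the others, and it stands in front of the hopper. The knob is at (290,209), the blue rails at (315,257) and (343,258), the pan at (446,281). I'll confirm with one crop.

Run:
```python
from h import *
im,K,E=load('top')
c=cv2.resize(im[175:310,220:380],None,fx=4.4,fy=4.4,interpolation=cv2.INTER_CUBIC); cv2.imwrite('pics/crop1.png',c[:,:,::-1])
hsv=cv2.cvtColor(im,cv2.COLOR_RGB2HSV)
def blobs(m,name,zs,roi,amin=15):
    M=np.zeros_like(m);u0,v0,u1,v1=roi;M[v0:v1,u0:u1]=m[v0:v1,u0:u1]
    n,l,s,cc=cv2.connectedComponentsWithStats(M.astype(np.uint8))
    for i in range(1,n):
        if s[i,4]<amin: continue
        pts=cv2.findNonZero((l==i).astype(np.uint8)); (ce,r)=cv2.minEnclosingCircle(pts); rc=cv2.minAreaRect(pts)
        print(name,cc[i].round(1),s[i].tolist(),'circ',np.round(ce,1),round(r,1),'rect',np.round(rc[0],1),np.round(rc[1],1),round(rc[2],1),[ray(K,E,*ce,z).round(1).tolist() for z in zs])
H,S,V=cv2.split(hsv)
blobs(((H<8)|(H>172))&(S>150)&(V>60),'red',(0,55,191),(230,180,380,325))
blobs((H>100)&(H<130)&(S>130)&(V>50),'blue',(12,),(295,225,365,285))
blobs((S<60)&(V>110)&(V<185),'pan',(34,),(420,255,475,308),200)
blobs((S<60)&(V>60),'scale',(30,),(400,240,495,328),200)
blobs((H>10)&(H<30)&(S>150)&(V>100),'brass',(137,),(280,190,310,225))
# plate hole check: gray mask near front edge
for p in[(302.5,275),(353.5,278)]: print(ray(K,E,*p,4))
```

```text
red [289.1 208.4] [286, 204, 7, 10, 49] circ [289.1 208.6] 4.8 rect [289.3 208.6] [9.4 5.4] 63.4 [[650.7, 87.3, 0.0], [641.8, 82.6, 55.0], [619.8, 70.9, 191.0]]
red [259.2 249.5] [241, 232, 38, 35, 1006] circ [259.4 249.5] 18.6 rect [259.2 249.6] [36.7 34. ] 26.6 [[546.1, 162.5, 0.0], [542.0, 154.4, 55.0], [531.9, 134.2, 191.0]]
red [324.6 291.4] [313, 279, 25, 25, 486] circ [324.6 291.5] 12.5 rect [325. 291.] [24. 24.] 90.0 [[439.6, -3.3, 0.0], [440.4, -3.8, 55.0], [442.3, -5.2, 191.0]]
red [273.7 299. ] [256, 282, 37, 35, 988] circ [273.8 299.1] 18.2 rect [274. 299.] [34. 36.] 90.0 [[420.6, 124.8, 0.0], [422.2, 118.4, 55.0], [426.3, 102.5, 191.0]]
blue [314. 254.] [312, 240, 8, 33, 90] circ [315.5 256. ] 16.4 rect [314.  255.8] [ 5.3 32.7] 9.5 [[528.4, 19.3, 12.0]]
blue [342.7 257.1] [339, 242, 6, 33, 83] circ [341.5 257.9] 16.1 rect [341.5 258. ] [32.  5.] 90.0 [[523.4, -45.8, 12.0]]
pan [447.  279.5] [424, 259, 46, 44, 1259] circ [446.5 280.9] 22.9 rect [446.5 280.5] [43. 45.] 90.0 [[465.6, -300.7, 34.0]]
scale [445.9 284.4] [406, 248, 81, 74, 3841] circ [446.  283.5] 42.9 rect [445.9 284.4] [58.4 66.7] 70.6 [[459.3, -300.2, 30.0]]
brass [297.2 211.7] [286, 205, 21, 14, 205] circ [296.1 211.6] 11.0 rect [295.9 211.1] [19.7 12.8] 3.6 [[621.6, 59.7, 137.0]]
[481.01147203  52.36543288   4.        ]
[473.31139409 -75.90527785   4.        ]
```

View pics/crop1.png

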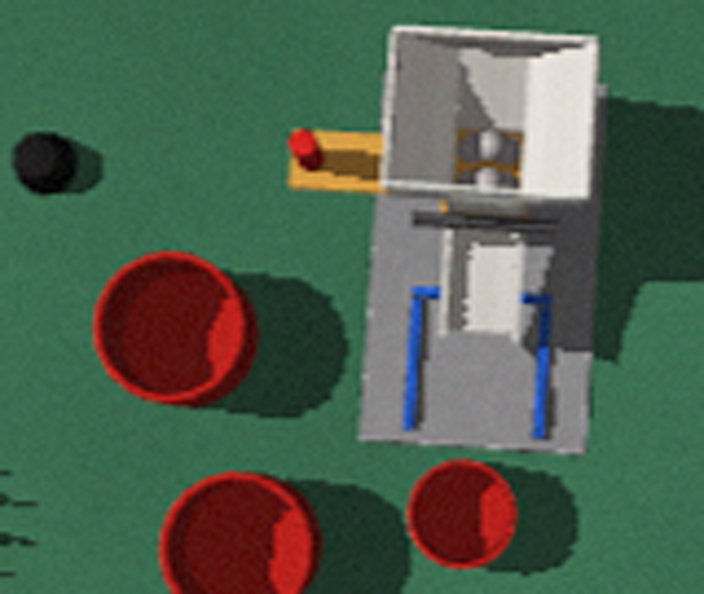

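Cup C at (325,292) is confirmed as the smallest: 60 mm outside and in front of the hopper. Next I'll fit the hopper pose from crop keypoints.

Run:
```python
from h import *
from scipy.optimize import least_squares
im,K,E=load('top')
px=lambda a:(220+np.array(a)/4.4-0.4*0) if 0 else np.array([220+a[0]/4.4,175+a[1]/4.4])-0.4
obs=[(360,440),(583,453),(393,28),(598,38),(590,200),(383,188),(410,428),(540,437),(301,135)]
def model(p):
    x,y,w,m,a,b=p
    L=[(-140,65,4),(-140,-65,4),(m+77,48,218),(m+77,-48,218),(m,-48,218),(m,48,218),(b,a,12),(b,-a,12),(0,90,191)]
    c,s=np.cos(w),np.sin(w)
    return [(x+c*q[0]-s*q[1],y+s*q[0]+c*q[1],q[2]) for q in L]
f=lambda p:np.array([proj(K,E,q)-px(o) for q,o in zip(model(p),obs)]).ravel()
r=least_squares(f,[617,-20,-.06,-35,36,-120],loss='soft_l1',x_scale=[1,1,.01,1,1,1])
x,y,w,*o=r.x; print(r.x.round(3)); print(f(r.x).reshape(-1,2).round(2).tolist())
ax=np.array([np.cos(w),np.sin(w)]);ay=np.array([-np.sin(w),np.cos(w)])
print('nest',np.array([x,y])-90*ax,'front',np.array([x,y])-175*ax,'knob',np.array([x,y])+90*ay)
# cross-check in scene view
im,K,E=load('scene')
for n,q in(('cup rim',(440.4,-3.8,55)),('knobtop',(*(np.array([x,y])+90*ay),191)),('pan',(465.6,-300.7,34)),('plate rear?',(*(np.array([x,y])-140*ax+65*ay),4)),('plR',(*(np.array([x,y])-140*ax-65*ay),4))):print(n,proj(K,E,q).round(1))
hsv=cv2.cvtColor(im,cv2.COLOR_RGB2HSV);H,S,V=cv2.split(hsv)
m=(((H<8)|(H>172))&(S>150)&(V>50)).astype(np.uint8);n,l,s,c=cv2.connectedComponentsWithStats(m)
for i in range(1,n):
    if s[i,4]>40:print(s[i],c[i].round(1))
```

```text
[ 6.19013e+02 -1.83640e+01 -6.40000e-02 -2.49260e+01  3.70280e+01
 -1.33212e+02]
[[-0.14, -0.57], [0.74, -0.28], [0.41, -0.03], [-0.51, 0.3], [-0.8, -0.14], [0.3, -0.14], [-0.38, 0.07], [-0.36, -0.12], [0.83, 1.07]]
nest [529.19779765 -12.60579588] front [444.37197574  -7.16705178] knob [624.77204402  71.45111003]
cup rim [286.4 235.7]
knobtop [381.9 233.2]
pan [140.2 321.7]
plate rear? [324.8 255. ]
plR [264.2 279.8]
[563 156  15  27  89] [570.5 167.5]
[536 163  20  17 238] [545.9 170.3]
[ 315  185   41   44 1314] [335.5 204.6]
[ 365  214   44   57 1673] [388.  238.3]
[272 225  31  24 309] [283.5 234.6]
```

Request:
play_rows --motion '[[[419,-464,68],[0,0,21],93],[[419,-464,68],[0,0,21],93],[[419,-464,68],[0,0,21],93],[[419,-464,68],[0,0,21],93],[[419,-464,68],[0,0,21],93],[[419,-464,68],[0,0,21],93],[[419,-464,68],[0,0,21],93],[[419,-464,68],[0,0,21],93]]'

```text
t: 1.1
tcp_pos: [387.4, -118.9, 164.3]
tool_rot: [0.0, 1.0, -0.031, 0.0]
ft_force: [1.4, -0.6, 0.1]
gripper_width: 93.2
finger_force: 0.0
```

```bash
cat > go.py <<'E'
import sys,numpy as np
from scipy.spatial.transform import Rotation as R
from cell import readout
o=readout.get_obs(); q=o['tool_rot']; r=R.from_quat([*q[1:],q[0]])
x,y,z=map(float,sys.argv[1:4]); yaw=float(sys.argv[4]) if len(sys.argv)>4 else -3.7
t=R.from_euler('ZX',[yaw,180],degrees=True)
print('t',round(o['t'],2),'tcp',o['tcp_pos'].round(1),'w',round(o['gripper_width'],1),'F',o['ft_force'].round(1))
print('shift',r.inv().apply(np.array([x,y,z])-o['tcp_pos']).round(1),'turn',(r.inv()*t).as_rotvec(degrees=True).round(1))
E
python3 go.py 440.4 -3.8 120
```

```text
t 1.1 tcp [ 387.4 -118.9  164.3] w 93.2 F [ 1.4 -0.6  0.1]
shift [  45.7 -118.2   44.3] turn [ 0.  -0.   0.1]
```

Request:
play_rows --motion '[[[45,-117,44],[0,0,0],93],[[45,-117,44],[0,0,0],93],[[45,-117,44],[0,0,0],93],[[45,-117,44],[0,0,0],93],[[45,-117,44],[0,0,0],93]]'

```text
t: 1.72
tcp_pos: [439.3, -8.2, 121.1]
tool_rot: [0.0, 0.999, -0.032, 0.0]
ft_force: [0.4, 0.4, 0.7]
gripper_width: 93.2
finger_force: 0.0
```

```bash
python3 go.py 440.4 -3.8 25
```

```text
t 1.73 tcp [439.3  -8.2 121.1] w 93.2 F [0.4 0.4 0.7]
shift [ 0.7 -4.5 96.1] turn [ 0. -0.  0.]
```

Request:
play_rows --motion '[[[1,-4,30],[0,0,0],93],[[1,-4,70],[0,0,0],93],[[1,-4,96],[0,0,0],93],[[1,-4,96],[0,0,0],93],[[1,-4,96],[0,0,0],93]]'

```text
t: 2.35
tcp_pos: [441.5, -4.0, 26.1]
tool_rot: [0.0, 0.999, -0.032, 0.001]
ft_force: [0.4, -0.5, 1.2]
gripper_width: 93.0
finger_force: 0.0
```

```bash
python3 go.py 440.4 -3.8 25
```

```text
t 2.35 tcp [441.5  -4.   26.1] w 93.0 F [ 0.4 -0.5  1.2]
shift [-1.1 -0.1  1.1] turn [ 0.  -0.1  0. ]
```

Request:
play_rows --motion '[[[0,0,0],[0,0,0],50],[[0,0,0],[0,0,0],50],[[0,0,0],[0,0,0],50],[[0,0,0],[0,0,0],50],[[0,0,0],[0,0,0],50],[[0,0,0],[0,0,0],50],[[0,0,-4],[0,0,0],50],[[0,0,-8],[0,0,0],50]]'

```text
t: 3.35
tcp_pos: [440.2, -2.9, 32.5]
tool_rot: [-0.0, 1.0, -0.031, -0.0]
ft_force: [0.5, -0.1, -0.7]
gripper_width: 60.9
finger_force: 30.0
```

```bash
python3 go.py 529.2 -12.6 34
```

```text
t 3.35 tcp [440.2  -2.9  32.5] w 60.9 F [ 0.5 -0.1 -0.7]
shift [89.5  4.1 -1.6] turn [-0.   0.   0.1]
```

Request:
play_rows --motion '[[[5,4,1],[0,0,0],50],[[17,4,1],[0,0,0],50],[[32,4,1],[0,0,0],50],[[47,4,1],[0,0,0],50],[[60,4,1],[0,0,0],50],[[70,4,1],[0,0,0],50],[[70,4,1],[0,0,0],50],[[70,4,1],[0,0,0],50]]'

```text
t: 4.35
tcp_pos: [509.7, -11.3, 31.3]
tool_rot: [-0.0, 1.0, -0.031, -0.0]
ft_force: [0.2, -0.2, -0.6]
gripper_width: 60.6
finger_force: 30.0
```

```bash
python3 go.py 529.2 -12.6 29.5; python3 -c "
from h import *
im,K,E=cam('top');a=cv2.resize(im[200:320,250:410],None,fx=5,fy=5,interpolation=2)
cv2.imwrite('pics/slide.png',a[:,:,::-1])"
```

```text
t 4.35 tcp [509.7 -11.3  31.3] w 60.6 F [ 0.2 -0.2 -0.6]
shift [19.5  0.1  1.8] turn [-0.   0.   0.1]
```

View pics/slide.png

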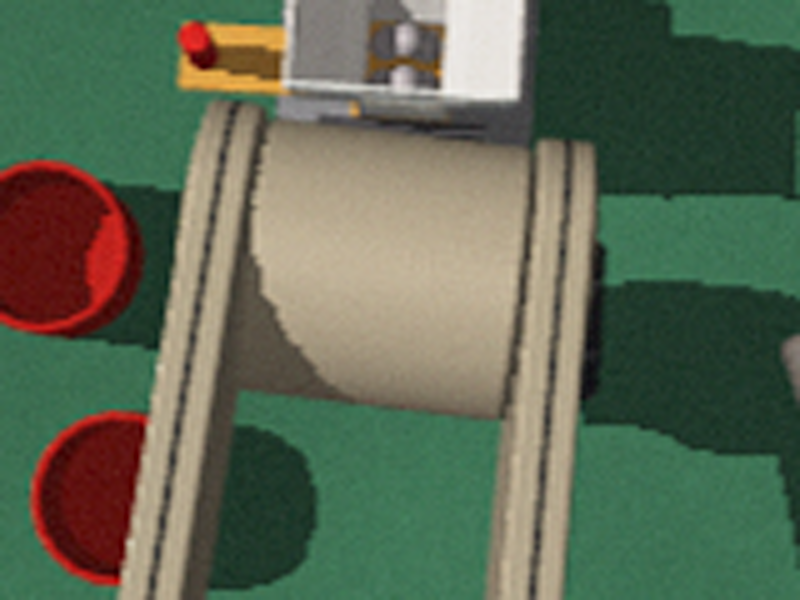

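The arm hides the cup in the top view, but the forces stay near zero. I'll slide in the rest of the way, lower and release.

Request:
play_rows --motion '[[[7,0,0],[0,0,0],50],[[14,0,0],[0,0,0],50],[[19,0,0],[0,0,0],50],[[19,0,0],[0,0,0],50],[[19,0,1],[0,0,0],50],[[19,0,2],[0,0,0],50],[[19,0,2],[0,0,0],50]]'

```text
t: 5.28
tcp_pos: [528.8, -12.5, 29.4]
tool_rot: [-0.0, 1.0, -0.031, -0.0]
ft_force: [-0.4, 0.2, -0.7]
gripper_width: 60.7
finger_force: 30.0
```

```bash
python3 go.py 529.2 -12.6 29.5; python3 -c "
from h import *
im,K,E=cam('scene');a=cv2.resize(im[190:340,220:420],None,fx=4,fy=4,interpolation=2)
cv2.imwrite('pics/nest.png',a[:,:,::-1])"
```

```text
t 5.28 tcp [528.8 -12.5  29.4] w 60.7 F [-0.4  0.2 -0.7]
shift [ 0.4  0.1 -0.1] turn [-0.   0.   0.1]
```

View pics/nest.png

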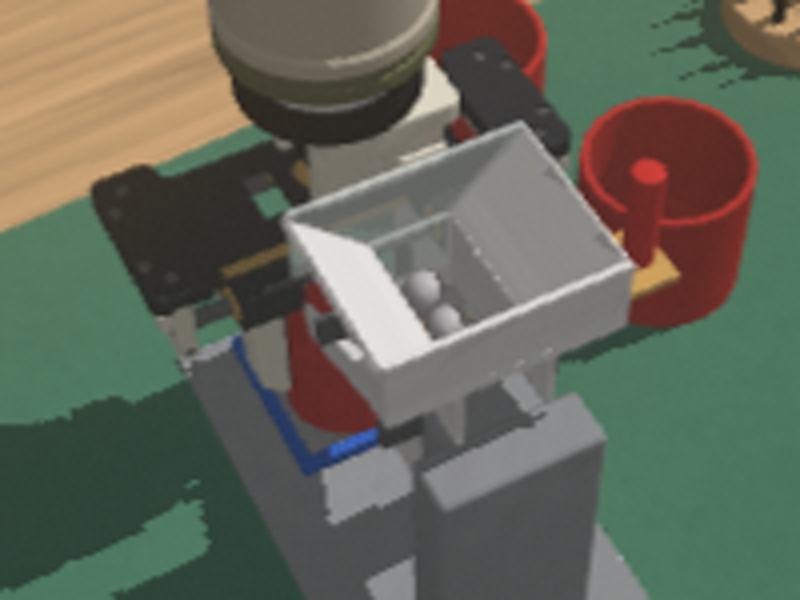

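Request:
play_rows --motion '[[[0,0,1],[0,0,0],50],[[0,0,1],[0,0,0],93],[[0,0,1],[0,0,0],93],[[0,0,1],[0,0,0],93],[[0,0,1],[0,0,0],93],[[0,0,-20],[0,0,0],93],[[0,0,-60],[0,0,0],93],[[0,0,-115],[0,0,0],93]]'

```text
t: 6.32
tcp_pos: [527.6, -12.4, 144.1]
tool_rot: [-0.0, 1.0, -0.031, -0.002]
ft_force: [0.5, -0.2, -0.1]
gripper_width: 92.9
finger_force: 0.0
```

```bash
python3 go.py 626 72.5 235
```

```text
t 6.33 tcp [527.6 -12.4 144.1] w 92.9 F [ 0.5 -0.2 -0.1]
shift [ 92.5 -90.9 -91.2] turn [-0.   0.2  0.1]
```

Request:
play_rows --motion '[[[0,0,-50],[0,0,0],93],[[0,-30,-92],[0,0,0],36],[[30,-70,-92],[0,0,0],36],[[70,-91,-92],[0,0,0],36],[[93,-91,-92],[0,0,0],36],[[93,-91,-92],[0,0,0],36],[[93,-91,-92],[0,0,0],36],[[93,-91,-92],[0,0,0],36]]'

```text
t: 7.32
tcp_pos: [627.0, 72.2, 236.8]
tool_rot: [-0.0, 1.0, -0.032, 0.0]
ft_force: [-0.5, -0.4, 0.2]
gripper_width: 36.4
finger_force: 0.0
```

```bash
python3 go.py 626 72.5 153; python3 -c "
from h import *
im,K,E=cam('scene');a=cv2.resize(im[150:300,250:450],None,fx=4,fy=4,interpolation=2)
print([((proj(K,E,p)-[250,150])*4).round() for p in((626,72.5,191),(626,72.5,139),(529,-12.6,59))])
im,K,E=cam('top');b=cv2.resize(im[200:300,280:380],None,fx=4,fy=4,interpolation=2)
print([((proj(K,E,p)-[280,200])*4).round() for p in((529.2,-12.6,59),)])
cv2.imwrite('pics/knob.png',np.vstack([a[:,:,::-1]]));cv2.imwrite('pics/t2.png',b[:,:,::-1])
cv2.imwrite('pics/kt.png',np.hstack([a[:400,150:550],b])[:,:,::-1])"
```

```text
t 7.33 tcp [627.   72.2 236.8] w 36.4 F [-0.5 -0.4  0.2]
shift [-1.  -0.2 83.8] turn [-0.  -0.   0.1]
[array([532., 334.]), array([520., 422.]), array([222., 470.])]
[array([193., 218.])]
```

View pics/kt.png

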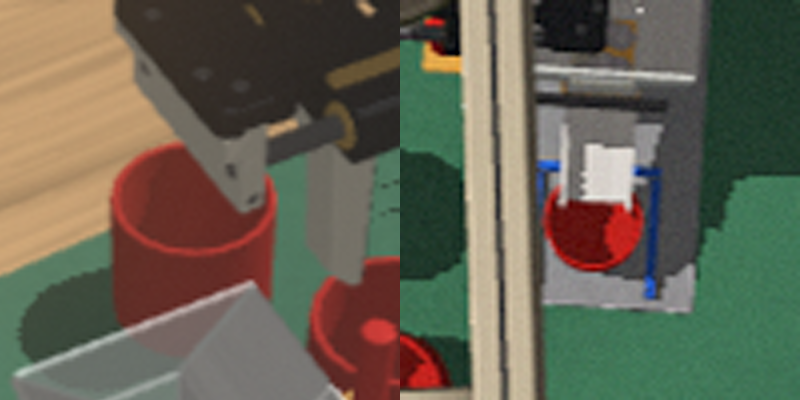

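The cup is seated in the nest: right panel (193,220), against a predicted (193,218). The knob top is about 1 px from its prediction. Descending to grip it.

Request:
play_rows --motion '[[[-1,0,20],[0,0,0],36],[[-1,0,40],[0,0,0],36],[[-1,0,55],[0,0,0],36],[[-1,0,70],[0,0,0],36],[[-1,0,81],[0,0,0],36],[[-1,0,81],[0,0,0],36],[[-1,0,81],[0,0,0],36]]'

```text
t: 8.3
tcp_pos: [627.1, 72.6, 156.3]
tool_rot: [-0.0, 1.0, -0.031, 0.001]
ft_force: [-0.5, -0.5, 0.1]
gripper_width: 35.9
finger_force: 0.0
```

Request:
play_rows --motion '[[[0,0,0],[0,0,0],10],[[0,0,0],[0,0,0],10],[[0,0,0],[0,0,0],10],[[0,0,0],[0,0,0],10],[[0,0,0],[0,0,0],10]]'

```text
t: 8.93
tcp_pos: [626.9, 72.4, 156.0]
tool_rot: [0.0, 1.0, -0.031, 0.0]
ft_force: [0.8, -0.5, 2.8]
gripper_width: 13.3
finger_force: 30.0
```

Request:
play_rows --motion '[[[0,-12,0],[0,0,0],10],[[0,-28,0],[0,0,0],10],[[0,-44,0],[0,0,0],10],[[0,-44,0],[0,0,0],10],[[0,-44,0],[0,0,0],10],[[0,-44,0],[0,0,0],10],[[0,-44,0],[0,0,0],10],[[0,-44,0],[0,0,0],10]]'

```text
t: 9.93
tcp_pos: [629.7, 116.2, 155.9]
tool_rot: [-0.0, 0.999, -0.032, 0.0]
ft_force: [2.3, 1.1, 5.6]
gripper_width: 13.3
finger_force: 30.0
```

Request:
play_rows --motion '[[[0,0,0],[0,0,0],10],[[0,0,0],[0,0,0],10],[[0,0,0],[0,0,0],10],[[0,0,0],[0,0,0],10],[[0,0,0],[0,0,0],10],[[0,0,0],[0,0,0],10],[[0,0,0],[0,0,0],10],[[0,0,0],[0,0,0],10]]'

```text
t: 10.92
tcp_pos: [629.8, 116.1, 156.0]
tool_rot: [-0.0, 0.999, -0.032, 0.0]
ft_force: [3.6, 0.7, 4.7]
gripper_width: 13.3
finger_force: 30.0
```

```bash
python3 -c "
from h import *
im,K,E=cam('top');b=cv2.resize(im[190:290,280:380],None,fx=6,fy=6,interpolation=2)
cv2.imwrite('pics/balls.png',b[:,:,::-1])"
```

```text
(no output)
```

View pics/balls.png

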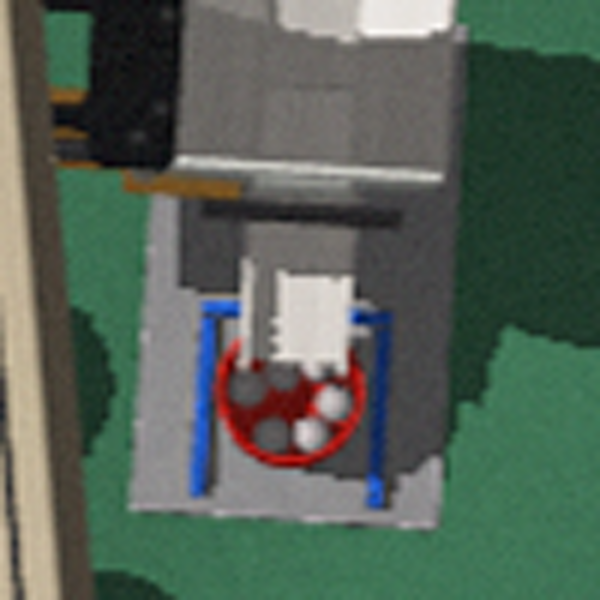

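Six balls are in the cup: (247,385), (285,377), (332,402), (312,433), (272,433), plus one partly under the lip at (318,370). The hopper outlet is empty, so I'll close the shutter.

Request:
play_rows --motion '[[[0,12,0],[0,0,0],10],[[0,24,0],[0,0,0],10],[[0,36,0],[0,0,0],10],[[0,45,0],[0,0,0],10],[[0,45,0],[0,0,0],10],[[0,45,0],[0,0,0],10],[[0,45,0],[0,0,0],10]]'

```text
t: 11.85
tcp_pos: [626.7, 70.3, 156.0]
tool_rot: [0.0, 0.999, -0.032, 0.0]
ft_force: [1.0, -1.3, 6.5]
gripper_width: 13.2
finger_force: 30.0
```

Request:
play_rows --motion '[[[0,0,0],[0,0,0],34],[[0,0,0],[0,0,0],34],[[0,0,0],[0,0,0],34],[[0,0,-30],[0,0,0],34],[[0,0,-80],[0,0,0],34],[[0,0,-100],[0,0,0],34],[[0,0,-100],[0,0,0],34]]'

```text
t: 12.72
tcp_pos: [627.5, 71.6, 257.1]
tool_rot: [-0.0, 1.0, -0.031, 0.002]
ft_force: [0.7, -0.5, 0.5]
gripper_width: 33.8
finger_force: 0.0
```

```bash
python3 go.py 529.2 -12.6 255
```

```text
t 12.72 tcp [627.5  71.6 257.1] w 33.8 F [ 0.7 -0.5  0.5]
shift [-92.8  90.2   1.8] turn [-0.  -0.2  0.1]
```

Request:
play_rows --motion '[[[-40,20,0],[0,0,0],34],[[-80,50,0],[0,0,0],34],[[-93,85,0],[0,0,0],93],[[-93,90,20],[0,0,0],93],[[-93,90,60],[0,0,0],93],[[-93,90,110],[0,0,0],93],[[-93,90,110],[0,0,0],93],[[-93,90,110],[0,0,0],93]]'

```text
t: 13.72
tcp_pos: [528.3, -12.1, 145.8]
tool_rot: [-0.0, 1.0, -0.031, -0.0]
ft_force: [0.2, 0.2, 0.6]
gripper_width: 89.6
finger_force: 0.0
```

```bash
python3 go.py 528.8 -12.6 28.5; python3 -c "
from h import *
im,K,E=cam('scene');a=im[200:300,340:440]
h,s,v=cv2.split(cv2.cvtColor(im,cv2.COLOR_RGB2HSV))
print([proj(K,E,p).round(1) for p in((626.5,73,191),(626.5,70.5,191))])
cv2.imwrite('pics/k.png',cv2.resize(a,None,fx=5,fy=5)[:,:,::-1])"
```

```text
t 13.72 tcp [528.3 -12.1 145.8] w 89.6 F [0.2 0.2 0.6]
shift [  0.6   0.5 117.3] turn [-0.   0.   0.1]
[array([383.5, 233.5]), array([382.1, 234.1])]
```

Descend, grip, lift slightly (about 2 mm).

Request:
play_rows --motion '[[[0,0,40],[0,0,0],93],[[0,0,80],[0,0,0],93],[[0,0,105],[0,0,0],93],[[0,0,117],[0,0,0],93],[[0,0,117],[0,0,0],93],[[0,0,117],[0,0,0],50],[[0,0,117],[0,0,0],50],[[0,0,117],[0,0,0],50]]'

```text
t: 14.78
tcp_pos: [528.7, -12.6, 29.4]
tool_rot: [0.0, 1.0, -0.031, 0.001]
ft_force: [-0.5, 0.6, -0.0]
gripper_width: 67.6
finger_force: 0.0
```

Request:
play_rows --motion '[[[0,0,0],[0,0,0],50],[[0,0,0],[0,0,0],50],[[0,0,0],[0,0,0],50],[[0,0,-1],[0,0,0],50],[[0,0,-2.5],[0,0,0],50],[[0,0,-2.5],[0,0,0],50],[[0,0,-2.5],[0,0,0],50]]'

```text
t: 15.65
tcp_pos: [527.9, -12.5, 30.9]
tool_rot: [-0.0, 1.0, -0.031, -0.0]
ft_force: [-0.5, -0.5, -2.8]
gripper_width: 60.2
finger_force: 30.0
```

Request:
play_rows --motion '[[[-5,0,0],[0,0,0],50],[[-17,0,0],[0,0,0],50],[[-33,0,0],[0,0,0],50],[[-50,0,0],[0,0,0],50],[[-67,0,0],[0,0,0],50],[[-82,0,-1],[0,0,0],50],[[-91,0,-4],[0,0,0],50],[[-95,0,-10],[0,0,0],50]]'

```text
t: 16.65
tcp_pos: [432.5, -6.4, 41.2]
tool_rot: [-0.0, 1.0, -0.031, -0.0]
ft_force: [0.6, -0.6, -1.9]
gripper_width: 60.5
finger_force: 30.0
```

```bash
python3 go.py 465.6 -300.7 110; python3 -c "
from h import *
im,K,E=cam('scene')
cv2.imwrite('pics/k2.png',cv2.resize(im[190:340,220:420],None,fx=4,fy=4,interpolation=2)[:,:,::-1])"
```

```text
t 16.65 tcp [432.5  -6.4  41.2] w 60.5 F [ 0.6 -0.6 -1.9]
shift [ 51.4 291.6 -68.8] turn [-0.   0.   0.1]
```

View pics/k2.png

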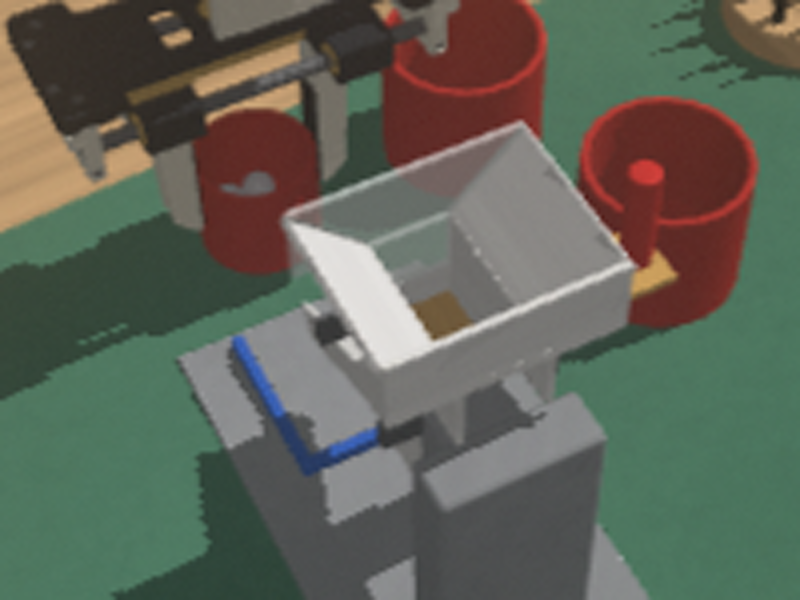

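The shutter is closed: the knob is back at its starting pixel and brass covers the outlet. The cup is clear of the plate with the balls in it. Lifting and carrying it to the scale.

Request:
play_rows --motion '[[[0,0,-10],[0,0,0],50],[[0,0,-28],[0,0,0],50],[[0,3,-48],[0,0,0],50],[[2,12,-62],[0,0,0],50],[[5,28,-69],[0,0,0],50],[[9,50,-69],[0,0,0],50],[[14,78,-69],[0,0,0],50],[[19,108,-69],[0,0,0],50]]'

```text
t: 17.7
tcp_pos: [445.2, -117.2, 109.7]
tool_rot: [-0.0, 1.0, -0.031, -0.0]
ft_force: [-0.4, -0.4, -1.7]
gripper_width: 60.5
finger_force: 30.0
```

Request:
play_rows --motion '[[[5,30,0],[0,0,0],50],[[11,60,0],[0,0,0],50],[[16,90,0],[0,0,0],50],[[22,120,0],[0,0,0],50],[[27,148,0],[0,0,0],50],[[30,168,0],[0,0,0],50],[[32,180,0],[0,0,0],50],[[32,183,0],[0,0,0],50]]'

```text
t: 18.7
tcp_pos: [465.8, -300.6, 109.8]
tool_rot: [-0.0, 0.999, -0.032, -0.0]
ft_force: [0.0, -0.1, -1.0]
gripper_width: 60.4
finger_force: 30.0
```

```bash
python3 go.py 466.5 -300.7 60.5
```

```text
t 18.7 tcp [ 465.8 -300.6  109.8] w 60.4 F [ 0.  -0.1 -1. ]
shift [ 0.8  0.1 49.3] turn [-0.   0.   0.1]
```

Request:
play_rows --motion '[[[0,0,12],[0,0,0],50],[[0,0,26],[0,0,0],50],[[0,0,38],[0,0,0],50],[[0,0,45],[0,0,0],50],[[0,0,48.5],[0,0,0],50],[[0,0,50],[0,0,0],50],[[0,0,50.5],[0,0,0],50],[[0,0,50.5],[0,0,0],50]]'

```text
t: 19.7
tcp_pos: [466.2, -300.4, 59.9]
tool_rot: [0.0, 1.0, -0.031, 0.0]
ft_force: [0.2, 0.1, -1.7]
gripper_width: 60.3
finger_force: 30.0
```

```bash
python3 go.py 466 -300.7 58
```

```text
t 19.7 tcp [ 466.2 -300.4   59.9] w 60.3 F [ 0.2  0.1 -1.7]
shift [-0.1  0.4  1.9] turn [ 0.  -0.   0.1]
```

Request:
play_rows --motion '[[[0,0,0.5],[0,0,0],50],[[0,0,1],[0,0,0],50],[[0,0,1.3],[0,0,0],50],[[0,0,1.3],[0,0,0],50]]'

```text
t: 20.2
tcp_pos: [466.1, -300.3, 59.0]
tool_rot: [0.0, 1.0, -0.031, 0.0]
ft_force: [-2.7, 1.8, 6.3]
gripper_width: 60.5
finger_force: 30.0
```

Contact with the pan. Releasing and retreating straight up.

Request:
play_rows --motion '[[[0,0,0],[0,0,0],70],[[0,0,0],[0,0,0],90],[[0,0,0],[0,0,0],90],[[0,0,0],[0,0,0],90],[[0,0,-20],[0,0,0],90],[[0,0,-60],[0,0,0],90],[[0,0,-110],[0,0,0],90],[[0,0,-160],[0,0,0],90]]'

```text
t: 21.2
tcp_pos: [465.9, -300.1, 221.4]
tool_rot: [0.0, 1.0, -0.031, 0.001]
ft_force: [1.1, -0.2, 0.5]
gripper_width: 89.9
finger_force: 0.0
```

Request:
play_rows --motion '[[[-40,60,0],[0,0,0],90],[[-80,110,0],[0,0,0],90],[[-100,170,0],[0,0,0],90],[[-120,200,0],[0,0,0],90],[[-120,200,0],[0,0,0],90],[[-120,200,0],[0,0,0],90]]'

```text
t: 21.95
tcp_pos: [334.0, -492.0, 219.2]
tool_rot: [0.0, 1.0, -0.032, 0.0]
ft_force: [0.2, -0.6, -0.4]
gripper_width: 89.7
finger_force: 0.0
```

```bash
python3 -c "
from h import *
im,K,E=cam('top');a=cv2.resize(im[240:330,400:490],None,fx=4.4,fy=4.4,interpolation=2)
im2,K2,E2=cam('top');b=cv2.resize(im2[180:270,270:360],None,fx=4.4,fy=4.4,interpolation=2)
h,s,v=cv2.split(cv2.cvtColor(im,cv2.COLOR_RGB2HSV));m=(((h<8)|(h>172))&(s>150)&(v>60)).astype(np.uint8);m[:,:400]=0;m[:,490:]=0;m[:240]=0;m[330:]=0
c,r=cv2.minEnclosingCircle(cv2.findNonZero(m));print(c,r,ray(K,E,*c,89))
cv2.imwrite('pics/end.png',np.hstack([a,b])[:,:,::-1]);print(readout.get_obs()['ft_force'])"
```

```text
(449.5, 280.5) 14.916534423828125 [ 466.06548888 -294.07091765   89.        ]
[-0.89044425 -0.02632582  0.8226843 ]
```

View pics/end.png

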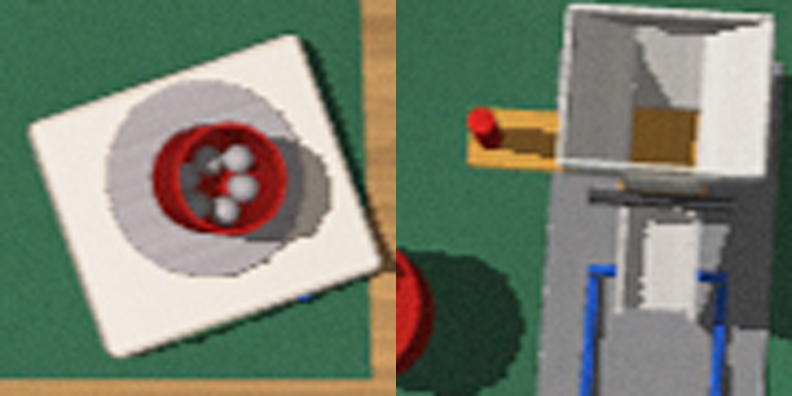

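The cup stands on the pan at (220,180) with the balls in it, and the knob is at its closed position. Handing in.

```bash
python3 -c "
from cell import ticket
print(ticket.job_done())"
```

```text
the job is handed in; nothing more can be done
None
```

The job is handed in at about 22 s of the 72 s allowed. The last picture shows the cup upright near the middle of the pan with the balls in it and the shutter closed; the judge's result was not shown.

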